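Chase the manifold's port to the bottom with a hand tap

ROBOT

A 6-joint arm with a two-finger parallel gripper is mounted at the origin on a cart in front of the work surface, level with it; the furniture and walls round the work are solid. World frame = base frame: x ahead of the robot, y to its left, z up, the work surface at z = 0. Lengths are in m, angles in rad, forces in N, time in s.
With the tool pointing down it reaches from about 0.3 to 0.85 m from the base axis. Payload 5.4 kg.
Tool frame: the origin (TCP) lies at the very end of the fingers, on their centre line; the grasp point (between the pads) lies 19 mm behind it (hold_point_z is the distance from the TCP to the grasp point, in m); z points along the fingers, x is the direction in which the jaws open and shut, and the axes are right-handed (so a half turn about z gives the same grasp; the last joint's range is limited). The gripper opens to 85 mm and grips with 20 to 120 N. Pads are 22 mm wide; open, the fingers measure 114 mm over their backs; the gripper's body (76 mm by 85 mm) begins 54 mm behind the grasp point. The pads swing forward as they close: fully open they stand 13 mm farther back than shut.
Start: joints at [0.903, 0.158, 1.597, -0, 1.386, -0.21], TCP at [0.254, 0.516, 0.231] pointing down, gripper open.
Joint ranges: [-2.91, 2.91], [-0.94, 2.29], [0.18, 2.7], [-1.29, 4.43], [0.17, 2.64], [-3, 3]. Speed limits (rad/s): [2.57, 2.57, 3.14, 3.14, 3.14, 3.14].

INTERFACE

Orientations are given as [roll, pitch, yaw] about the fixed x, y, z axes, in that order (R = Rz(yaw) Ry(pitch) Rx(roll)).
In Python, from bench import * gives the robot as it stands. The module is installed in compiled form; this text tells all that it offers. Calls block until the motion is done:
- move_ptp(position, orientation): joint-space move of the TCP to a pose.
- line_to(position, rate=0.15, rot=None, guard=None): straight line of the TCP; rot=None keeps the orientation; rate is the mean speed in m/s. With guard (N) it stops when the force on the tool has changed by that much, and returns True; else False.
- move_joints(angles): joint-space move.
- open_gripper() and grasp(): open the fingers fully, or close them until they stop; the grip force is fixed at half the most.
- sleep(seconds).
- solve_ik(position, orientation): joint angles nearest the present ones, or None.
- sense(): the state.
- snapshot(name): name is "side" or "top"; returns a dict with "image" (480x640x3 uint8, blue, green, red), "depth" (480x640 float32, m along the optical axis (not along the pixel's ray), 0 where there is no reading), "camera_matrix" (3x3 intrinsics, pixels), "k1" (the pictures are not rectified: a ray, as slopes to the right and down, at radius r is drawn at 1 + k1 r^2 times it, then the intrinsics apply), "extrinsics" (4x4, takes a point from camera to world coordinates). Camera axes: x right, y up, looking along -z (the intrinsics and any distortion apply to the point x, -y, -z); pixel columns grow to the right and rows downward; lengths in m; the calibration is good to about 2 mm. A picture is of the moment at which its call begins.
A pose or a line that the arm cannot do raises IKError and nothing moves.
- hand_in(): hands the job in, once; it reports no verdict.
The state is a dict: "t": time; "joints": joint angles; "qvel": joint speeds; "joint_torque": joint torques, N m; "position": TCP position; "tcp_rot": TCP orientation; "ft_force": force on the tool from outside, world axes, zero at the start; "wrist_torque": the same for the moment, N m; "gripper_width": opening from 0.0 (shut) to 1.0 (fully open).
Only numpy, scipy, OpenCV 4.12 (cv2) and the standard library are available. Lean on these libraries where they do the work, as an engineer would, in place of code of your own. Each camera call takes 0.05 s, during which the arm holds its last target.

TASK

The thread of the port in the white plastic manifold is fouled, and the tap is already started in it: set the crank handle squarely down on the tap's square end, take the crank by its revolving grip, and work the tap in (clockwise) half a turn forward and a quarter turn back, over and over, until you feel it touch the bottom of the blind port. Stop there without leaning on it, because the plastic thread strips easily, then ease the tap back a quarter turn and let go, leaving the crank seated on the tap. Leave everything else on the bench where it is.

Things in the scene. Friction and masses are not known exactly. Their poses are not given: they have to be found in the camera images.
- vise: Small steel vise, fixed to the bench: bed 150 x 64 mm, 24 mm high, jaws 56 mm high. A white plastic manifold (47 x 74 mm, top 62 mm above the bench) is clamped in it, with three ports in its top; the outer two hold low brass plugs. Origin on the bench, straight below the middle port's upright axis; x points away from the clamping screw, z up.
- port (a point): Mouth of the middle port, on its axis, 62 mm above the bench. The bottom of this blind port lies 0.79 to 0.99 turns of the tap beyond where the tap first stands, not known more closely. It is felt at the crank's grip as a springy stop, 1 to 4 N more per mm. Pushing the grip with more than about 11 N (150 N of contact at the square) strips the plastic thread; stop at 6 to 8 N.
- tap: Steel tap, upright in the middle port. Origin at the centre of its top end, about 100 mm above the bench; z up. Down from the top: a 4 mm taper (7 mm square at the top), a 12 x 12 mm square 15 mm long with flats square to x and y, a 16 mm shank, the thread. It turns stiffly (about 4 N at the crank's grip) and stays as left. Clockwise from above drives it in, 1.8 mm a turn.
- crank: Loose dark steel crank handle, 0.3 kg, lying flat, its black grip upward. Origin on the hub's axis at its underside; x points along the arm to the grip, z up. Hub: a 27 x 27 mm block, 30 mm high, flats square to x and y. Arm: 12 mm wide, 8 mm high, flush with the hub's underside; opposite, a round counterweight (28 mm wide, 17 high, 38 mm from the axis). Let go on the tap, it stays level by itself.
- socket (a point): Centre of the mouth of the blind square socket in the underside of the crank's hub (same point as the crank's origin): 13.2 x 13.2 mm, 18.5 mm deep, sides square to the crank's x and y. It fits over the tap's square in any of four quarter turns, with about 6 degrees of play each way. Fully seated, this point is 18.5 mm below the tap's origin.
- grip_mid (a point): Middle of the crank's revolving grip: a black cylinder 20 mm across and 42 mm high that spins freely about an upright axis 65 mm from the hub's axis, so it can be held without turning the hand. This point is 35 mm above the crank's underside; the grip reaches from 11 to 53 mm above it.
- beaker_50: Glass beaker, 46 mm across, 59 mm high, beside the work; not part of the job, leave it alone. Origin at the centre of its underside.
- beaker_100: Glass beaker, 55 mm across, 71 mm high, beside the work; not part of the job, leave it alone. Origin at the centre of its underside.
- marker_black: Marker pen with black cap, 128 mm long, beside the work; not part of the job, leave it alone. Origin at the centre of its underside.
- nut_driver: Nut driver with a red handle, 147 mm long, beside the work; not part of the job, leave it alone. Origin at the centre of its underside.
- label_tape: Roll of paper tape lying flat, 100 mm across, 25 mm high, beside the work; not part of the job, leave it alone. Origin at the centre of its underside.
- wrench: Small open-ended spanner, 144 mm long, beside the work; not part of the job, leave it alone. Origin at the centre of its underside.

How it is judged:
By the outcome, as a careful person would: the job done as asked, in the order asked, and still so for the second after the job is handed in, with the robot touching nothing.
It also fails if it takes over 72 s, if anything falls off the work surface, if the arm or the gripper's body presses on something with over 40 N, if the wrist force passes 120 N, or if a joint passes its speed limit or range.

## Working session

There is one attempt and no reset: what is moved stays moved. The work goes in short steps, each a Python script; the robot and the scene stay as the last script left them, time stands still between calls to the robot, and variables do not carry over. Pictures are saved under pics/ and viewed, and the job is handed in when it is done.

```bash
mkdir -p pics; python3 - <<'E'
from bench import *
import cv2,numpy as np
s=sense();print(s)
for n in ["top","side"]:
    d=snapshot(n);cv2.imwrite(f"pics/{n}0.png",d["image"]);np.savez(f"{n}0.npz",**d);print(n,d["camera_matrix"],d["k1"],d["extrinsics"])
E
```

```text
{'t': 0.0, 'joints': array([ 9.02875881e-01,  1.59050495e-01,  1.59825611e+00, -3.54146070e-05,
        1.38618105e+00, -2.10099048e-01]), 'qvel': array([ 0.00128797, -0.00074153,  0.00192072, -0.00107865,  0.00131744,
        0.0012361 ]), 'joint_torque': array([ 4.77726701e-05, -3.95996583e+01, -3.31432450e+01, -1.86349898e-04,
        8.34117935e-03,  1.02732406e-05]), 'position': array([0.25379135, 0.51528448, 0.23030412]), 'tcp_rot': array([-3.14123147e+00,  1.86058317e-03,  1.11298180e+00]), 'ft_force': array([ 0.25740681,  0.69078491, -0.28752561]), 'wrist_torque': array([0.01720223, 0.0128961 , 0.0345005 ]), 'gripper_width': 1.0013127679760812}
top [[457.00451676   0.         322.29587612]
 [  0.         457.00451676 243.47467439]
 [  0.           0.           1.        ]] 0.012348278956731554 [[-0.02939568  0.99460578 -0.09947482  0.46207542]
 [-0.99890743 -0.03284744 -0.03324146 -0.08046344]
 [-0.03632964  0.09838898  0.99448467  0.95380632]
 [ 0.          0.          0.          1.        ]]
side [[580.31866893   0.         311.31273268]
 [  0.         580.31866893 237.17624279]
 [  0.           0.           1.        ]] -0.1305577853425256 [[-0.85148688  0.28216891 -0.44198506 -0.03931232]
 [-0.52427848 -0.47435069  0.7071941   0.84537524]
 [-0.01010773  0.83388976  0.55183848  0.77258465]
 [ 0.          0.          0.          1.        ]]
```

View pics/top0.png

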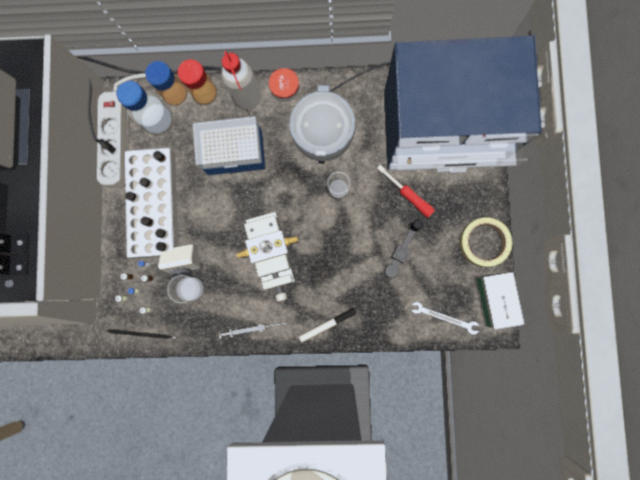

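View pics/side0.png

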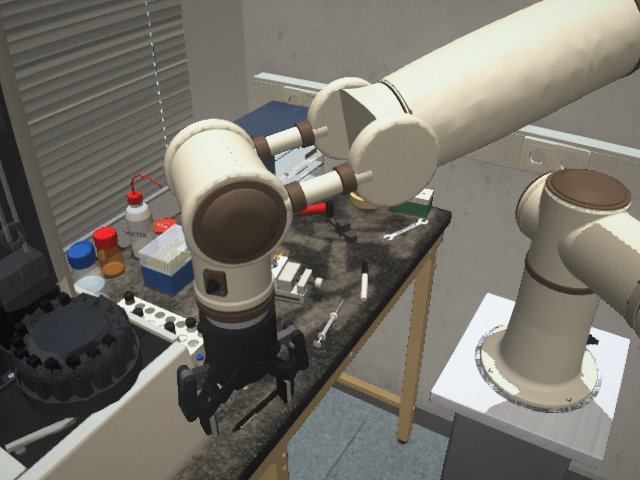

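```bash
cat > h.py <<'E'
import numpy as np,cv2
def ray(d,u,v):
    K=d["camera_matrix"];xd=(u-K[0,2])/K[0,0];yd=(v-K[1,2])/K[1,1];x,y=xd,yd
    for _ in range(20):
        s=1+d["k1"]*(x*x+y*y);x,y=xd/s,yd/s
    E=d["extrinsics"];return E[:3,3],E[:3,:3]@np.array([x,-y,-1.0])
def atz(d,u,v,z):
    o,r=ray(d,u,v);return o+r*(z-o[2])/r[2]
def proj(d,p):
    E=d["extrinsics"];c=E[:3,:3].T@(np.asarray(p)-E[:3,3]);x,y=c[0]/-c[2],-c[1]/-c[2];s=1+d["k1"]*(x*x+y*y)
    K=d["camera_matrix"];return np.array([K[0,0]*x*s+K[0,2],K[1,1]*y*s+K[1,2]])
def dep(d,u,v):
    o,r=ray(d,u,v);return o+r*d["depth"][int(v),int(u)]
E
python3 - <<'E'
import cv2
t=cv2.imread("pics/top0.png");s=cv2.imread("pics/side0.png")
c=lambda im,x,y,w,h,n,k:cv2.imwrite(n,cv2.resize(im[y:y+h,x:x+w],None,fx=k,fy=k,interpolation=cv2.INTER_CUBIC))
c(t,225,205,80,60*4//3,"pics/c1.png",7)
c(t,370,205,70,80,"pics/c2.png",7)
c(s,260,200,120,100,"pics/c3.png",6)
E
```

```text
(no output)
```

View pics/c1.png

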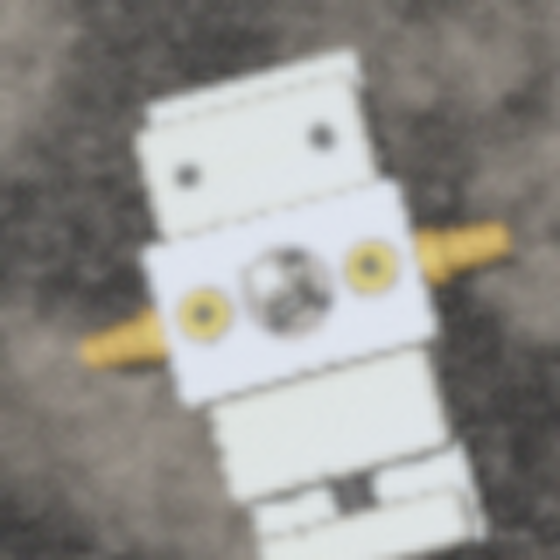

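View pics/c2.png

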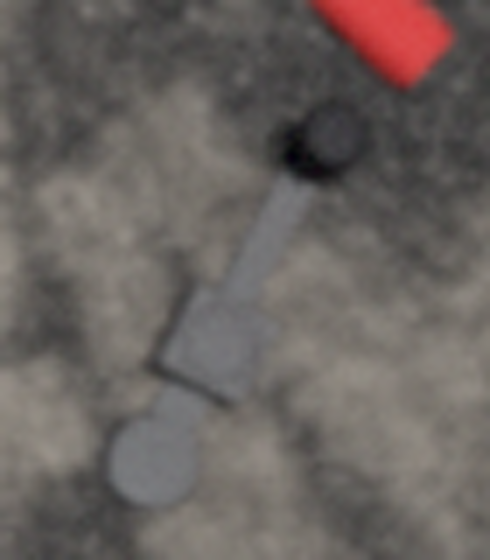

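View pics/c3.png

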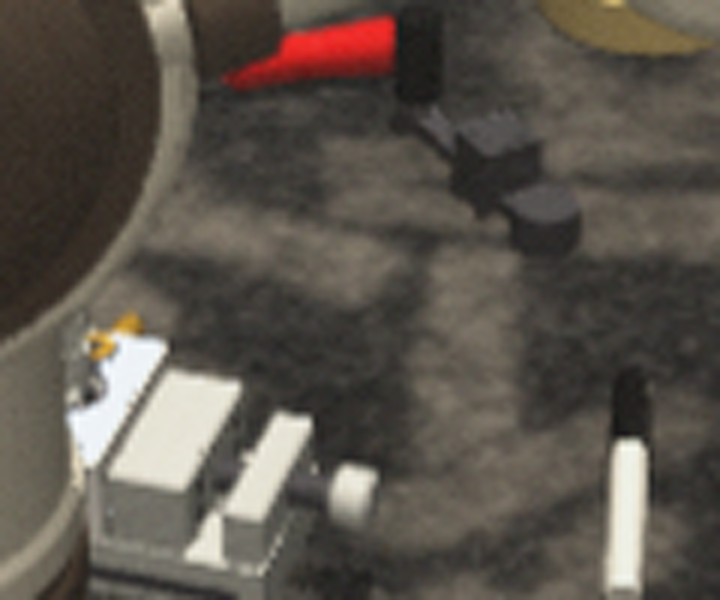

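```bash
python3 - <<'E'
from h import *
d=np.load("top0.npz");d={k:d[k] for k in d}
P=lambda x,y:((x+.5)/7-.5)
f=lambda n,x,y,ox,oy,z:print(n,np.round(atz(d,P(x,y)+ox if 0 else (x+.5)/7-.5+ox,(y+.5)/7-.5+oy,z),4))
f("griptop",335,137,370,205,.053);f("hubtop",216,345,370,205,.03);f("cw",150,460,370,205,.017)
for c in [(200,285),(275,322),(232,405),(160,362)]: f("hc",*c,370,205,.03)
f("arm",293,185,370,205,.008)
f("tap",287,288,225,205,.1)
f("plugL",204,314,225,205,.064);f("plugR",371,264,225,205,.064)
for c in [(146,247),(392,180),(438,336),(187,405)]: f("man",*c,225,205,.062)
E
python3 - <<'E'
import cv2
t=cv2.imread("pics/top0.png")
cv2.imwrite("pics/c4.png",cv2.resize(t[235:258,254:277],None,fx=25,fy=25,interpolation=cv2.INTER_CUBIC))
E
```

```text
griptop [ 0.5843 -0.2393  0.053 ]
hubtop [ 0.5283 -0.2064  0.03  ]
cw [ 0.4963 -0.1875  0.017 ]
hc [ 0.5458 -0.2026  0.03  ]
hc [ 0.5344 -0.2236  0.03  ]
hc [ 0.5109 -0.2102  0.03  ]
hc [ 0.5239 -0.1902  0.03  ]
arm [ 0.5765 -0.2342  0.008 ]
tap [0.5468 0.0552 0.1   ]
plugL [0.5438 0.0844 0.064 ]
plugR [0.5563 0.0371 0.064 ]
man [0.5635 0.101  0.062 ]
man [0.5802 0.031  0.062 ]
man [0.5356 0.0189 0.062 ]
man [0.5185 0.09   0.062 ]
```

View pics/c4.png

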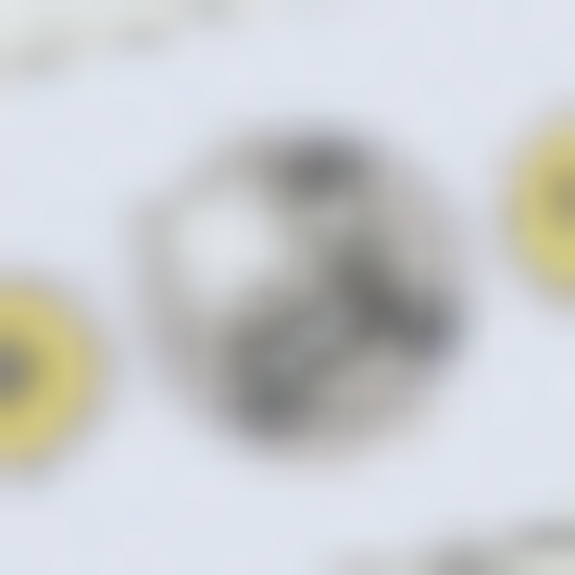

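```bash
python3 - <<'E'
from bench import *
from h import *
# jaws along crank y: crank yaw -30.5deg; tool x along crank y
import math
best=None
for k in (90,-90):
    yaw=math.radians(-30.5+k)
    q=solve_ik([.528,-.2065,.2],[math.pi,0,yaw]);print(k,q)
    for kk in range(4):
        for h in (.0,):
            for a in (14.8,):pass
s0=sense()["t"]
move_ptp([.528,-.2065,.25],[math.pi,0,math.radians(-30.5+90)])
print(sense()["t"]-s0,sense()["position"],sense()["tcp_rot"])
d=snapshot("side");cv2.imwrite("pics/side1.png",d["image"]);np.savez("side1.npz",**d)
im=d["image"]
p=proj(d,[.55,.06,.085]);print(p)
x,y=p.astype(int)
cv2.imwrite("pics/c5.png",cv2.resize(im[y-25:y+25,x-30:x+30],None,fx=12,fy=12,interpolation=cv2.INTER_CUBIC));print(x-30,y-25)
t=np.load("top0.npz")
for z in (.062,.08,.1):print(proj(t,[.55,.0608,z]))
E
```

```text
90 [-5.85902732e-01  1.62698676e-01  1.65517724e+00 -4.44089210e-16
  1.32371674e+00 -1.62437364e+00]
-90 [-5.85902732e-01  1.62698676e-01  1.65517724e+00 -4.44089210e-16
  1.32371674e+00  1.51721902e+00]
2.725 [ 0.52823025 -0.20574313  0.24996193] [-3.14146870e+00 -1.99438298e-04  1.03954732e+00]
[271.00459481 253.93323404]
241 228
[265.79236148 245.97951105]
[264.30684369 245.11297547]
[262.58388904 244.1079532 ]
```

View pics/side1.png

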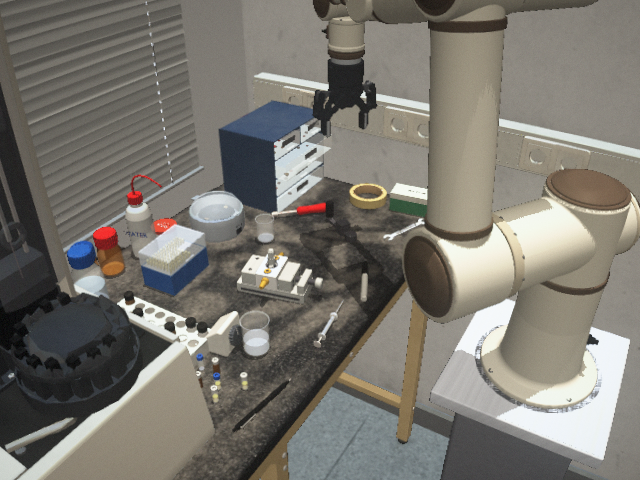

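View pics/c5.png

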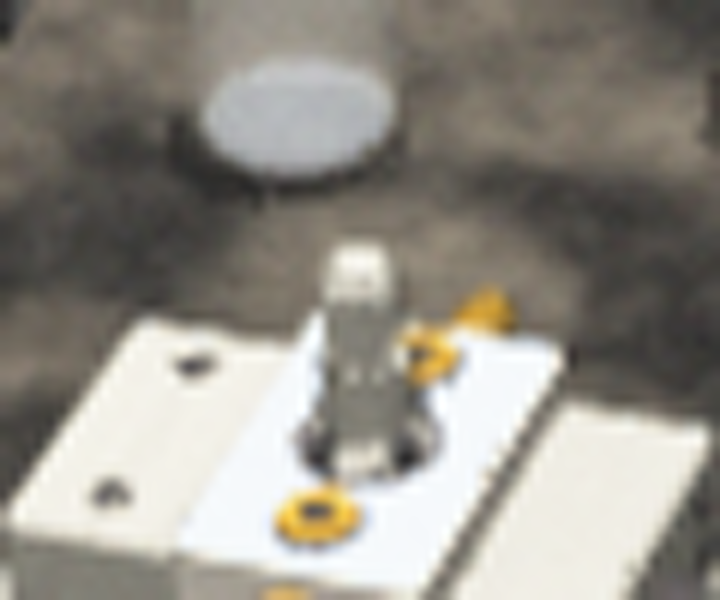

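```bash
python3 - <<'E'
from h import *
s=np.load("side1.npz");t=np.load("top0.npz")
a=s["image"][245:270,262:287];b=t["image"][236:258,254:276]
f=lambda im:cv2.resize(cv2.normalize(im,None,0,255,cv2.NORM_MINMAX),(390,390),interpolation=cv2.INTER_NEAREST)
cv2.imwrite("pics/c6.png",np.hstack([f(a),f(b)]))
np.set_printoptions(linewidth=200)
print(cv2.cvtColor(s["image"],7-1)[246:268,264:280]);print(cv2.cvtColor(t["image"],6)[236:257,256:276])
print(np.round(s["depth"][246:268,264:280],3))
print(np.round(t["depth"][236:257,256:276],3))
E
```

```text
[[113 113 117 123 124 119 119 120 121 122 117 110 116 122 121 118]
 [118 114 119 127 131 129 122 123 120 117 115 116 125 134 137 133]
 [118 116 119 125 141 176 187 186 171 131 131 128 128 137 137 129]
 [118 122 120 129 169 232 242 242 227 155 136 140 137 136 128 126]
 [126 119 121 138 179 223 234 233 225 166 127 136 136 137 130 130]
 [116 118 120 136 185 206 209 194 214 163 110 123 126 127 122 126]
 [122 117 117 126 191 197 198 191 186 152 107 116 125 128 125 124]
 [119 114 119 135 147 137 146 133 149 126 100 118 123 126 125 129]
 [114 114 146 214 134 130 126 120 123 118 120 145 126 125 132 155]
 [111 123 198 243 133 128 127 126 123 128 157 198 165 166 189 222]
 [161 176 240 240 144 129 127 128 122 147 176 160 165 199 229 241]
 [230 236 246 209 155 130 127 122 128 162 206 103 127 168 193 197]
 [241 248 245 188 121 131 147 127 139 151 185 126 167 185 162 197]
 [245 248 246 217 100 132 166 126 154 126 118 128 161 178 165 236]
 [248 248 246 205 115 126 124 124 120 120 110  96 151 232 228 248]
 [247 248 245 156 117 124 127 127 123 119 106  92 158 246 248 248]
 [248 248 231 137 114 120 12
[... 6181 characters left out ...]
0.901 0.897 0.895 0.894 0.899 0.9   0.9   0.9   0.901 0.9   0.9   0.899 0.898 0.899]
 [0.897 0.901 0.899 0.899 0.901 0.901 0.901 0.899 0.893 0.898 0.901 0.9   0.901 0.898 0.898 0.902 0.9   0.899 0.899 0.9  ]
 [0.9   0.9   0.9   0.897 0.902 0.899 0.901 0.898 0.899 0.9   0.9   0.899 0.897 0.9   0.9   0.9   0.895 0.901 0.899 0.899]
 [0.899 0.9   0.901 0.899 0.902 0.899 0.899 0.901 0.9   0.9   0.901 0.899 0.899 0.899 0.898 0.899 0.899 0.897 0.896 0.898]
 [0.901 0.899 0.899 0.9   0.903 0.899 0.9   0.9   0.9   0.897 0.901 0.904 0.899 0.9   0.9   0.898 0.901 0.899 0.9   0.898]
 [0.902 0.902 0.901 0.898 0.899 0.9   0.898 0.902 0.9   0.    0.899 0.899 0.901 0.9   0.9   0.9   0.899 0.899 0.898 0.901]]
```

View pics/c6.png

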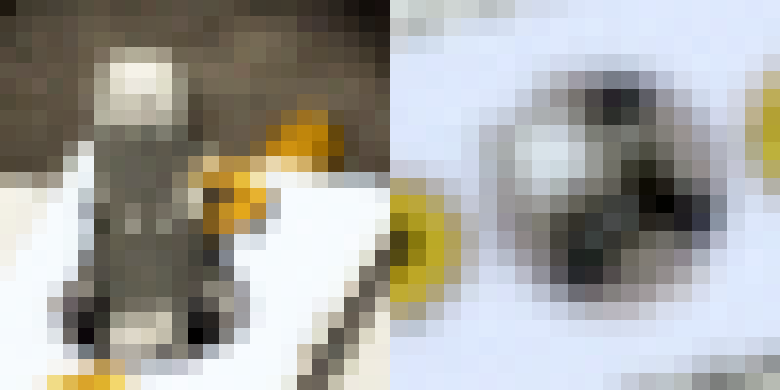

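```bash
cat > fit.py <<'E'
from bench import *
from h import *
import sys
from scipy.optimize import minimize
def render(d,us,vs,x,y,yaw,ztop):
    c,s=np.cos(yaw),np.sin(yaw);o=d["extrinsics"][:3,3]
    zs=np.arange(ztop,.062,-.0005);out=np.full(len(us),np.nan)
    R=RAYS[id(d)]
    t=(zs[None]-o[2])/R[:,2:3]
    X=o[0]+R[:,:1]*t-x;Y=o[1]+R[:,1:2]*t-y
    a=np.abs(c*X+s*Y);b=np.abs(-s*X+c*Y)
    dz=ztop-zs;h=np.where(dz<.004,.0035+dz/.004*.0025,.006)[None]
    ins=np.where((dz<.019)[None],(a<=h)&(b<=h),a*a+b*b<.008**2)
    hit=ins.any(1);i=ins.argmax(1);tt=t[np.arange(len(t)),i]
    tb=(.062-o[2])/R[:,2]
    return np.where(hit,tt,tb)
RAYS={}
def fit(d,box,name):
    u0,u1,v0,v1=box
    vs,us=np.mgrid[v0:v1,u0:u1];us=us.ravel();vs=vs.ravel()
    RAYS[id(d)]=np.array([ray(d,u,v)[1] for u,v in zip(us,vs)])
    m=d["depth"][v0:v1,u0:u1].ravel()
    res=[]
    def f(p):
        r=np.abs(render(d,us,vs,p[0]/1e3,p[1]/1e3,np.radians(p[2]),.1)-m+p[3]/1e3)
        return np.minimum(r,.012)[m>0].sum()
    for yaw in range(0,90,6):
        b=minimize(f,[550,61,yaw,0],method="Nelder-Mead",options=dict(initial_simplex=[[549,60,yaw-3,0],[552,60,yaw-3,0],[549,63,yaw-3,0],[549,60,yaw+4,0],[549,60,yaw-3,1]],maxiter=250))
        res.append((b.fun,*b.x))
    res.sort();print(name);print(np.round(res[:6],3))
if __name__=="__main__":
  for n,box in (("top",(256,275,237,255)),("side",(262,280,246,264))):
    D=[snapshot(n) for _ in range(8)]
    d=D[0];a=np.stack([q["depth"] for q in D]);a[a==0]=np.nan;d["depth"]=np.nan_to_num(np.nanmedian(a,0))
    np.savez(n+"m.npz",**d)
    fit(d,box,n)
E
python3 fit.py 2>/dev/null
```

```text
top
[[3.26000e-01 5.49586e+02 6.07250e+01 2.79490e+01 5.39000e-01]
 [3.26000e-01 5.49590e+02 6.07040e+01 2.81520e+01 5.48000e-01]
 [3.26000e-01 5.49588e+02 6.06980e+01 2.81510e+01 5.77000e-01]
 [3.27000e-01 5.49610e+02 6.07150e+01 2.90060e+01 5.30000e-01]
 [3.27000e-01 5.49615e+02 6.06850e+01 2.85220e+01 5.58000e-01]
 [3.27000e-01 5.49585e+02 6.07500e+01 2.76930e+01 5.27000e-01]]
side
[[  2.055 546.978  64.995  26.431   2.293]
 [  2.061 546.463  65.586  30.815   3.045]
 [  2.063 546.758  65.449 118.613   2.744]
 [  2.068 547.309  64.603  22.081   1.738]
 [  2.07  547.341  64.519  21.974   1.826]
 [  2.072 547.37   64.487  21.306   1.877]]
```

```bash
python3 - <<'E'
from bench import *
import numpy as np,math
o=[math.pi,0,math.radians(59.5)]
t0=sense()["t"]
line_to([.5285,-.2065,.06],rate=.2,rot=o)
print(line_to([.5285,-.2065,.0025],rate=.06,guard=6),sense()["position"],sense()["ft_force"])
grasp();s=sense();print(s["t"]-t0,s["position"],s["ft_force"],s["wrist_torque"],s["gripper_width"])
from h import *
d=snapshot("side");cv2.imwrite("pics/g.png",cv2.resize(d["image"][120:260,260:420],None,fx=5,fy=5,interpolation=cv2.INTER_CUBIC)[:600])
E
```

```text
False [ 0.52889235 -0.20675521  0.00297368] [ 0.38963087 -0.3293678   0.73756045]
2.7833000000000006 [ 0.52885219 -0.20661247  0.0028624 ] [0.58213038 0.68771834 2.07037177] [0.08388638 0.01397327 0.02407137] 0.3077192674927415
```

View pics/g.png

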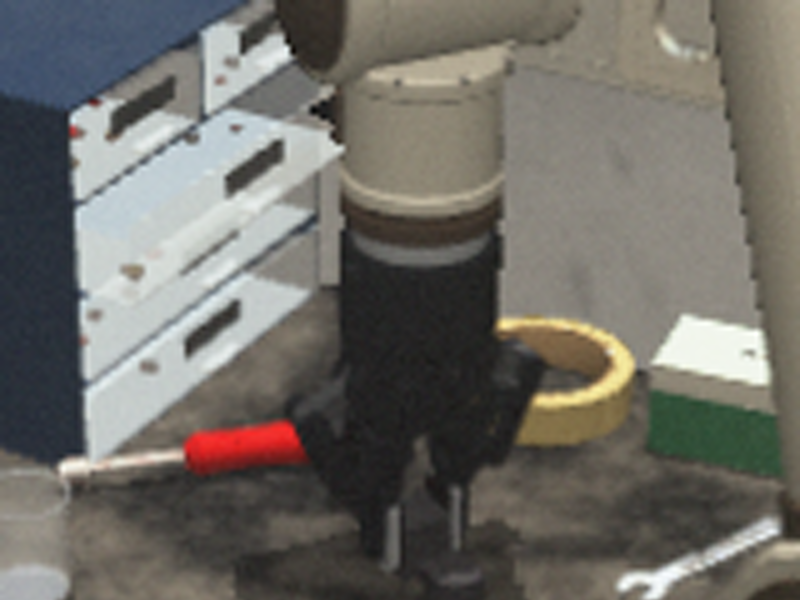

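```bash
python3 - <<'E'
from bench import *
import numpy as np,math
from h import *
line_to([.5289,-.2066,.15],rate=.2)
s=sense();print(s["ft_force"],s["wrist_torque"],s["gripper_width"])
move_ptp([.5496,.0607,.15],[math.pi,0,math.radians(28)])
line_to([.5496,.0607,.112],rate=.1,guard=6)
s=sense();print(s["t"],s["position"],s["tcp_rot"],s["ft_force"],s["wrist_torque"])
d=snapshot("side");cv2.imwrite("pics/h.png",cv2.resize(d["image"][170:290,220:350],None,fx=5,fy=5,interpolation=cv2.INTER_CUBIC)); np.savez("sh.npz",**d)
d=snapshot("top");cv2.imwrite("pics/h2.png",cv2.resize(d["image"][190:290,200:330],None,fx=5,fy=5,interpolation=cv2.INTER_CUBIC)); np.savez("th.npz",**d)
E
```

```text
[-0.29580245  0.16842493 -3.09335617] [-0.08062934 -0.01331318  0.0419155 ] 0.30515038266819366
8.975 [0.54963609 0.06025617 0.11188805] [-3.14141901e+00  3.06429860e-04  4.88062733e-01] [ 0.87704634  0.10221746 -2.64840279] [-0.00294047  0.01992328 -0.02618569]
```

View pics/h.png

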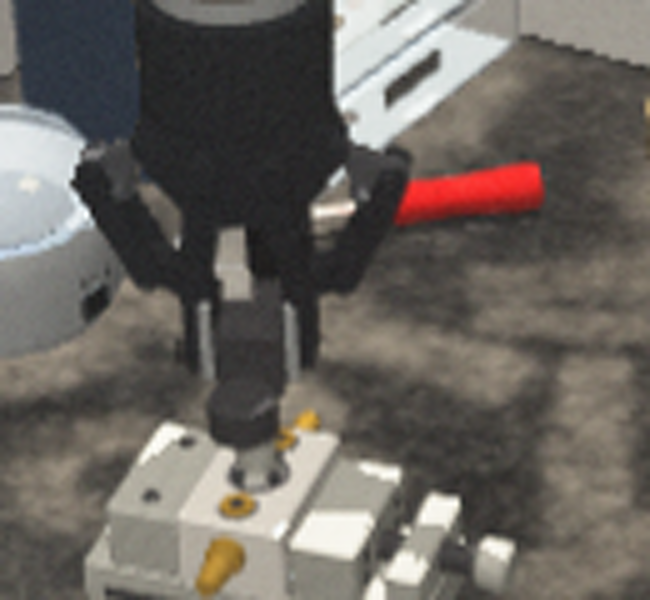

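View pics/h2.png

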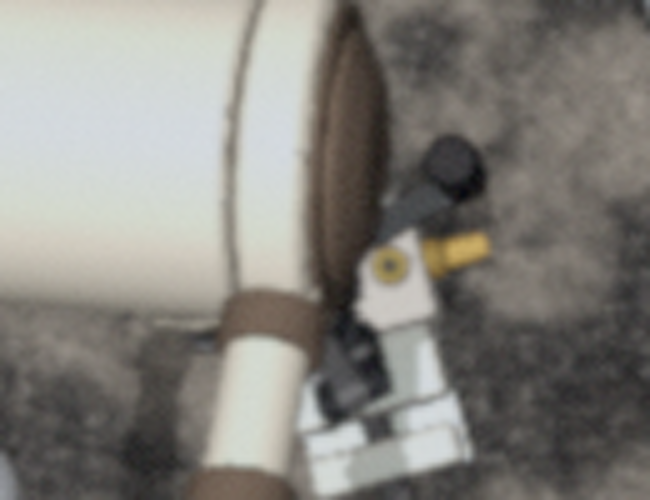

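```bash
python3 - <<'E'
from bench import *
import numpy as np,math
from h import *
d=np.load("th.npz");print(atz(d,291,223,.162))
x,y=.5496,.0607
for z in (.104,.100,.096,.092,.088,.0845):
    g=line_to([x,y,z],rate=.04,guard=7);s=sense()
    print(z,g,np.round(s["position"],4),np.round(s["ft_force"],1),np.round(s["wrist_torque"],2),round(s["t"],2))
    if g:break
E
```

```text
[ 5.79167357e-01 -1.51536669e-04  1.62000000e-01]
0.104 False [0.5493 0.0608 0.1036] [-0.1 -0.5 -2.8] [-0.01 -0.05  0.04] 9.43
0.1 False [0.5493 0.0608 0.0997] [-0.4  0.7 -3.2] [ 0.03 -0.01  0.  ] 9.68
0.096 False [0.5493 0.0613 0.0957] [-0.4  3.5 -2.3] [0.6  0.16 0.01] 9.93
0.092 False [0.549  0.0612 0.0913] [-0.5  4.4 -5.3] [0.78 0.17 0.  ] 10.18
0.088 False [0.5491 0.0612 0.0875] [-1.   5.4 -4.7] [ 0.85  0.2  -0.02] 10.43
0.0845 False [0.5493 0.0614 0.0844] [-1.6  6.  -2.9] [0.91 0.27 0.01] 10.68
```

```bash
python3 - <<'E'
from bench import *
import numpy as np,math
from h import *
x,y=.5492,.0622
line_to([x,y,.0845],rate=.03);s=sense();print(np.round(s["ft_force"],1))
for z in (.083,.0815,.080,.0785):
    g=line_to([x,y,z],rate=.03,guard=6);s=sense()
    print(z,g,np.round(s["position"],4),np.round(s["ft_force"],1),np.round(s["wrist_torque"],2),round(s["t"],2))
    if g:break
d=snapshot("side");cv2.imwrite("pics/i.png",cv2.resize(d["image"][190:290,220:340],None,fx=6,fy=6,interpolation=cv2.INTER_CUBIC)); np.savez("si.npz",**d)
E
```

```text
[-0.8  0.5 -3.5]
0.083 False [0.5498 0.0617 0.0842] [-4.  -0.4  5.7] [-0.02  0.62  0.02] 11.18
0.0815 False [0.5499 0.0617 0.0841] [-8.   0.8 15.2] [0.03 1.32 0.06] 11.43
0.08 False [0.55   0.0617 0.0839] [-12.8   0.3  23.2] [0.1  2.07 0.02] 11.68
0.0785 False [0.5501 0.0618 0.0837] [-17.7  -0.1  31.6] [0.13 2.87 0.01] 11.93
```

View pics/i.png

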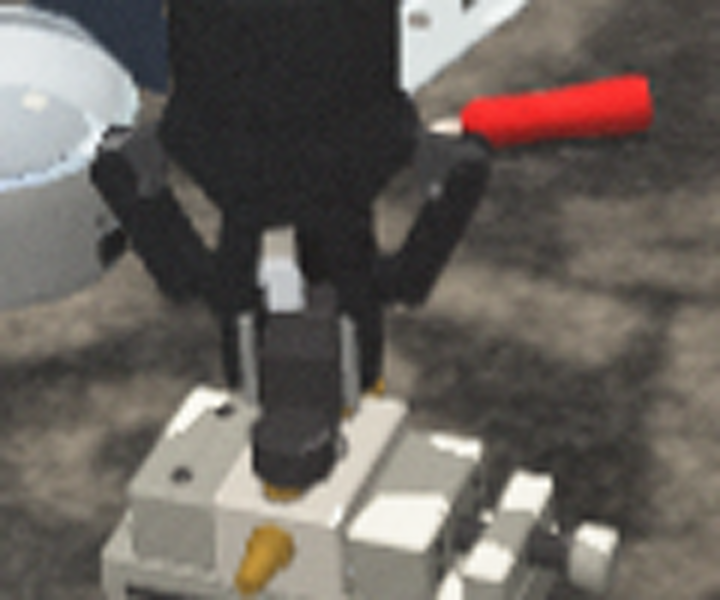

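```bash
python3 - <<'E'
from bench import *
import numpy as np,math
from h import *
line_to([.5494,.062,.0842],rate=.05);s=sense();print(np.round(s["position"],4),np.round(s["ft_force"],1),s["tcp_rot"])
open_gripper();s=sense();print(np.round(s["position"],4),np.round(s["ft_force"],1))
line_to([.5494,.062,.165],rate=.2)
d=snapshot("top");cv2.imwrite("pics/j.png",cv2.resize(d["image"][190:290,200:330],None,fx=5,fy=5,interpolation=cv2.INTER_CUBIC)); np.savez("tj.npz",**d)
d=snapshot("side");cv2.imwrite("pics/j2.png",cv2.resize(d["image"][190:290,220:340],None,fx=6,fy=6,interpolation=cv2.INTER_CUBIC)); np.savez("sj.npz",**d)
print(sense()["t"])
E
```

```text
[0.5498 0.0618 0.0842] [-2.2  0.9  4.3] [ 3.14068270e+00 -9.86847480e-04  4.88593562e-01]
[0.5494 0.062  0.0842] [-0.8 -0.4  0.9]
13.5
```

View pics/j.png

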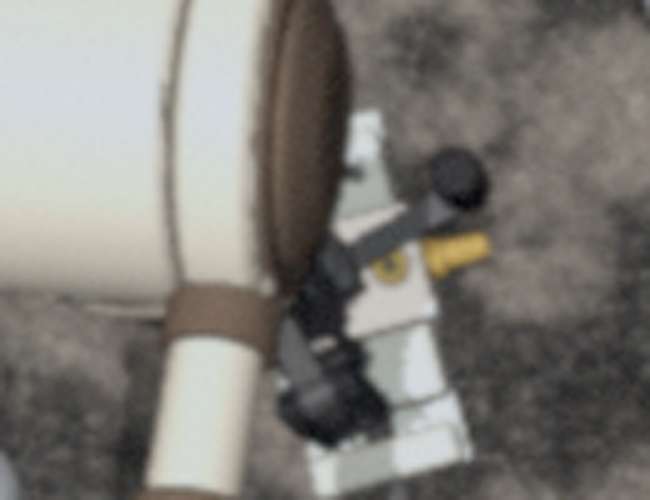

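View pics/j2.png

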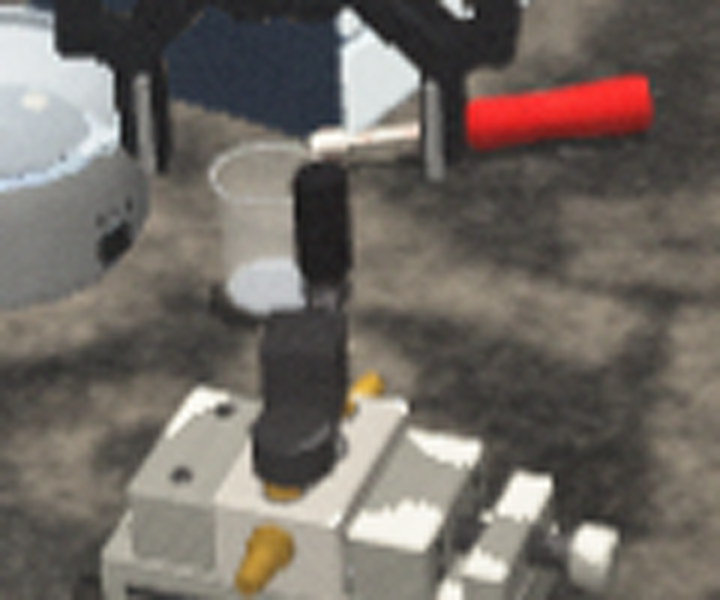

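```bash
python3 - <<'E'
from bench import *
import numpy as np,math
from h import *
d=np.load("tj.npz");print(atz(d,291.6,225,.1345))
a=math.radians(-62);g=np.array([.5496+.065*math.cos(a),.0619+.065*math.sin(a)]);print(g)
line_to([*g,.165],rate=.2);print(line_to([*g,.100],rate=.1,guard=5))
s=sense();print(np.round(s["position"],4),np.round(s["ft_force"],1))
grasp();sleep(.1);s=sense();print(np.round(s["position"],4),np.round(s["ft_force"],1),np.round(s["wrist_torque"],2),s["gripper_width"],s["t"])
E
```

```text
[0.57953467 0.00162972 0.1345    ]
[0.58011565 0.00450841]
False
[0.5806 0.0045 0.1006] [0.2 0.4 0.4]
[0.5803 0.0045 0.1002] [0.4 0.1 0.8] [0.08 0.02 0.03] 0.21919354720737952 15.5
```

```bash
cat > cr.py <<'E'
from bench import *
import numpy as np,math,json,os
A0=-62.
S=json.load(open("st.json")) if os.path.exists("st.json") else dict(th=0.,C=[.5496,.0619],z0=.1002)
def save():json.dump(S,open("st.json","w"))
def F(n=3):
    f=[];p=[]
    for i in range(n):
        s=sense();f.append(s["ft_force"]);p.append(s["position"])
        if i<n-1:sleep(.01)
    return np.mean(f,0),np.mean(p,0)
def info(sgn):
    f,p=F();a=math.radians(A0-S["th"]);r=np.array([math.cos(a),math.sin(a)]);t=np.array([math.sin(a),-math.cos(a)]) # cw tangent
    fr=f[:2]@r;ft=-f[:2]@t  # ft>0: resistance against cw
    q=p[:2]-np.array(S["C"]);act=(A0-math.degrees(math.atan2(q[1],q[0])))
    act+=360*round((S["th"]-act)/360)
    return fr,ft,act,np.hypot(*q)*1e3,f[2],r
def step(th,rate=.06,guard=None,adapt=.05e-3,log=True):
    sg=np.sign(th-S["th"])
    a=math.radians(A0-th);C=np.array(S["C"])
    p=C+.065*np.array([math.cos(a),math.sin(a)])
    g=line_to([*p,S["z0"]-.0018*max(th,0)/360],rate=rate,guard=guard)
    S["th"]=th
    fr,ft,act,R,fz,r=info(sg)
    S["C"]=list(C+np.clip(adapt*fr,-.0004,.0004)*r);save()
    if log:print(f"th {th:.1f} act {act:.1f} ft {ft:.2f} fr {fr:.2f} fz {fz:.1f} R {R:.1f} C {np.round(S['C'],4)} t {sense()['t']:.2f} g {g}")
    return g,ft,act
E
python3 - <<'E'
from cr import *
for th in range(3,31,3): step(th,rate=.03)
E
```

```text
th 3.0 act 3.2 ft 0.31 fr 0.20 fz 1.0 R 65.0 C [0.5496 0.0619] t 15.78 g False
th 6.0 act 6.1 ft -0.13 fr -1.15 fz 0.8 R 64.8 C [0.5496 0.0619] t 16.07 g False
th 9.0 act 8.8 ft 2.44 fr -1.54 fz 0.2 R 64.8 C [0.5496 0.062 ] t 16.35 g False
th 12.0 act 11.8 ft 3.46 fr -1.80 fz -0.4 R 64.9 C [0.5495 0.0621] t 16.63 g False
th 15.0 act 14.9 ft 3.26 fr -2.25 fz 0.2 R 65.0 C [0.5495 0.0622] t 16.92 g False
th 18.0 act 17.9 ft 3.32 fr -1.69 fz 0.6 R 65.2 C [0.5495 0.0623] t 17.20 g False
th 21.0 act 20.9 ft 3.60 fr -0.76 fz 0.6 R 65.2 C [0.5495 0.0623] t 17.48 g False
th 24.0 act 24.0 ft 2.72 fr 0.13 fz 0.8 R 65.3 C [0.5495 0.0623] t 17.77 g False
th 27.0 act 27.0 ft 2.69 fr 1.15 fz 1.3 R 65.3 C [0.5495 0.0623] t 18.05 g False
th 30.0 act 30.1 ft 3.83 fr 1.45 fz 1.4 R 65.2 C [0.5495 0.0622] t 18.33 g False
```

```bash
python3 - <<'E'
from cr import *
for th in np.linspace(30,189,17)[1:]: step(th,rate=.07)
for th in range(186,168,-3):
    g,ft,act=step(th,rate=.04)
E
```

```text
th 39.9 act 40.3 ft 1.32 fr 2.20 fz 2.4 R 65.2 C [0.5495 0.0621] t 18.66 g False
th 49.9 act 50.0 ft 1.32 fr 1.55 fz 2.4 R 65.1 C [0.5494 0.062 ] t 18.98 g False
th 59.8 act 59.9 ft 1.89 fr 2.49 fz 2.9 R 65.1 C [0.5494 0.0619] t 19.31 g False
th 69.8 act 69.8 ft 1.49 fr 2.41 fz 3.2 R 65.1 C [0.5493 0.0618] t 19.63 g False
th 79.7 act 79.7 ft 1.46 fr 2.39 fz 3.6 R 65.0 C [0.5492 0.0617] t 19.96 g False
th 89.6 act 89.7 ft 2.21 fr 1.88 fz 4.1 R 65.0 C [0.5491 0.0617] t 20.28 g False
th 99.6 act 99.6 ft 2.08 fr 1.76 fz 3.7 R 65.0 C [0.549  0.0617] t 20.61 g False
th 109.5 act 109.5 ft 1.88 fr 2.07 fz 4.4 R 65.0 C [0.5489 0.0617] t 20.93 g False
th 119.4 act 119.4 ft 2.07 fr 0.96 fz 4.8 R 65.0 C [0.5489 0.0617] t 21.26 g False
th 129.4 act 129.3 ft 1.90 fr 1.58 fz 5.2 R 65.1 C [0.5488 0.0617] t 21.58 g False
th 139.3 act 139.3 ft 2.12 fr 0.99 fz 5.0 R 65.1 C [0.5488 0.0617] t 21.91 g False
th 149.2 act 149.2 ft 2.28 fr 1.47 fz 6.0 R 65.2 C [0.5487 0.0617] t 22.23 g False
th 159.2 act 159.1 ft 2.03 fr 0.60 fz 6.2 R 65.2 C [0.5487 0.0618] t 22.56 g False
th 169.1 act 169.0 ft 1.97 fr 1.50 fz 6.1 R 65.3 C [0.5486 0.0618] t 22.88 g False
th 179.1 act 178.9 ft 1.80 fr 1.38 fz 6.4 R 65.3 C [0.5486 0.0619] t 23.21 g False
th 189.0 act 188.8 ft 1.75 fr 0.85 fz 6.3 R 65.4 C [0.5486 0.0619] t 23.53 g False
th 186.0 act 186.1 ft 0.64 fr 1.01 fz 4.8 R 65.2 C [0.5486 0.062 ] t 23.80 g False
th 183.0 act 183.0 ft 0.09 fr 0.92 fz 4.4 R 65.1 C [0.5485 0.062 ] t 24.07 g False
th 180.0 act 179.9 ft -0.12 fr 0.14 fz 4.5 R 65.0 C [0.5485 0.062 ] t 24.33 g False
th 177.0 act 176.9 ft -0.21 fr -0.01 fz 4.3 R 64.9 C [0.5485 0.062 ] t 24.60 g False
th 174.0 act 173.9 ft -0.37 fr -0.25 fz 3.6 R 64.9 C [0.5485 0.062 ] t 24.87 g False
th 171.0 act 171.1 ft -0.85 fr -0.21 fz 4.3 R 65.0 C [0.5485 0.062 ] t 25.13 g False
```

```bash
python3 - <<'E'
from cr import *
for th in (168,165,162): step(th,rate=.04)
print(sense()["position"])
from h import *
d=snapshot("side");cv2.imwrite("pics/k.png",cv2.resize(d["image"][190:290,220:340],None,fx=6,fy=6,interpolation=cv2.INTER_CUBIC))
E
```

```text
th 168.0 act 168.3 ft -3.37 fr 0.53 fz 3.8 R 65.0 C [0.5485 0.062 ] t 25.40 g False
th 165.0 act 165.1 ft -3.42 fr 0.13 fz 4.3 R 64.9 C [0.5485 0.062 ] t 25.67 g False
th 162.0 act 162.0 ft -3.25 fr -0.81 fz 4.8 R 64.9 C [0.5486 0.062 ] t 25.93 g False
[0.5018663  0.10712057 0.09947528]
```

View pics/k.png

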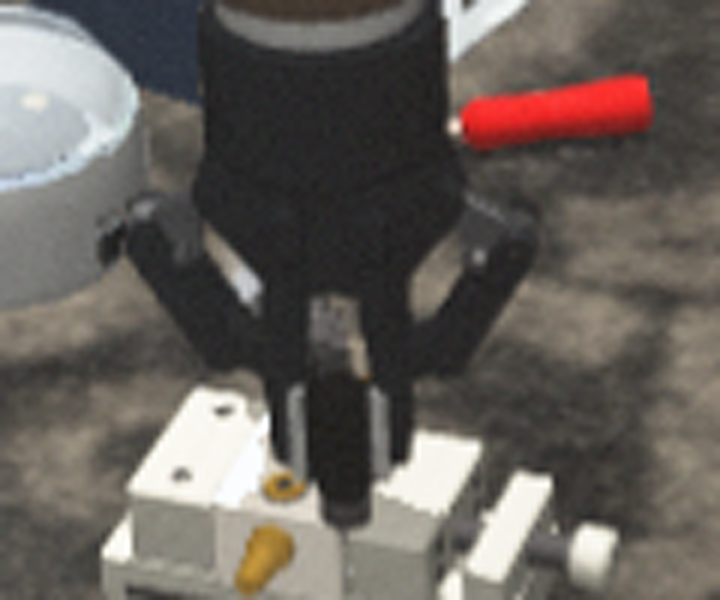

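```bash
python3 - <<'E'
from cr import *
S["z0"]+=.0004
for th in np.linspace(162,79.5,10)[1:]: step(th,rate=.06)
for th in np.arange(82.5,107,3):step(th,rate=.05)
E
```

```text
th 152.8 act 152.6 ft -1.86 fr -2.32 fz 3.1 R 64.9 C [0.5487 0.0619] t 26.32 g False
th 143.7 act 143.6 ft -2.10 fr -3.06 fz 2.1 R 64.9 C [0.5488 0.0619] t 26.67 g False
th 134.5 act 134.6 ft -2.33 fr -3.48 fz 2.3 R 65.0 C [0.549  0.0618] t 27.01 g False
th 125.3 act 125.4 ft -2.47 fr -2.99 fz 2.1 R 65.1 C [0.5491 0.0618] t 27.35 g False
th 116.2 act 116.3 ft -1.93 fr -2.85 fz 2.6 R 65.2 C [0.5492 0.0618] t 27.69 g False
th 107.0 act 107.2 ft -2.32 fr -2.56 fz 2.2 R 65.3 C [0.5494 0.0618] t 28.03 g False
th 97.8 act 98.0 ft -2.41 fr -1.99 fz 2.6 R 65.3 C [0.5495 0.0618] t 28.38 g False
th 88.7 act 88.8 ft -2.32 fr -1.01 fz 2.3 R 65.3 C [0.5495 0.0619] t 28.72 g False
th 79.5 act 79.6 ft -2.30 fr -0.96 fz 1.8 R 65.3 C [0.5495 0.0619] t 29.06 g False
th 82.5 act 82.5 ft -0.21 fr 0.65 fz 1.3 R 65.3 C [0.5495 0.0619] t 29.32 g False
th 85.5 act 85.6 ft -0.15 fr 1.31 fz 1.3 R 65.2 C [0.5495 0.0618] t 29.59 g False
th 88.5 act 88.6 ft -0.15 fr 1.16 fz 1.0 R 65.0 C [0.5494 0.0618] t 29.86 g False
th 91.5 act 91.6 ft 0.25 fr 0.35 fz 0.9 R 64.9 C [0.5494 0.0618] t 30.12 g False
th 94.5 act 94.6 ft 0.54 fr 0.68 fz 1.4 R 65.0 C [0.5494 0.0618] t 30.39 g False
th 97.5 act 97.5 ft 1.55 fr 1.86 fz 2.2 R 65.1 C [0.5493 0.0618] t 30.66 g False
th 100.5 act 100.3 ft 3.16 fr 2.39 fz 1.8 R 65.1 C [0.5492 0.0617] t 30.93 g False
th 103.5 act 103.4 ft 3.61 fr 1.67 fz 2.1 R 65.0 C [0.5491 0.0617] t 31.19 g False
th 106.5 act 106.5 ft 3.43 fr 2.02 fz 1.6 R 64.9 C [0.549  0.0617] t 31.46 g False
```

```bash
python3 - <<'E'
from cr import *
for th in np.linspace(106.5,268.5,18)[1:]:
    g,ft,a=step(th,rate=.07)
    if ft>5:break
for th in (271.5,274.5,278): 
    if ft>5:break
    g,ft,a=step(th,rate=.04)
for th in (270,262): g,ft,a=step(th,rate=.06)
E
```

```text
th 116.0 act 116.3 ft 1.40 fr 0.85 fz 2.4 R 64.9 C [0.5489 0.0617] t 31.77 g False
th 125.6 act 125.7 ft 1.84 fr 0.85 fz 2.6 R 65.0 C [0.5489 0.0617] t 32.10 g False
th 135.1 act 135.1 ft 1.91 fr 1.21 fz 3.0 R 65.1 C [0.5488 0.0617] t 32.42 g False
th 144.6 act 144.7 ft 2.19 fr 1.11 fz 3.3 R 65.1 C [0.5488 0.0617] t 32.75 g False
th 154.1 act 154.2 ft 2.29 fr 1.29 fz 3.9 R 65.1 C [0.5487 0.0618] t 33.08 g False
th 163.7 act 163.7 ft 1.90 fr 2.00 fz 4.4 R 65.1 C [0.5487 0.0618] t 33.40 g False
th 173.2 act 173.2 ft 2.12 fr 1.40 fz 4.4 R 65.1 C [0.5486 0.0619] t 33.72 g False
th 182.7 act 182.7 ft 1.65 fr 1.77 fz 4.2 R 65.1 C [0.5486 0.062 ] t 34.04 g False
th 192.3 act 192.3 ft 1.86 fr 1.94 fz 4.8 R 65.1 C [0.5486 0.0621] t 34.36 g False
th 201.8 act 201.8 ft 1.69 fr 1.89 fz 4.7 R 65.1 C [0.5486 0.0622] t 34.67 g False
th 211.3 act 211.3 ft 1.51 fr 1.35 fz 4.4 R 65.1 C [0.5486 0.0622] t 34.99 g False
th 220.9 act 220.8 ft 1.74 fr 1.74 fz 5.3 R 65.1 C [0.5486 0.0623] t 35.32 g False
th 230.4 act 230.4 ft 1.99 fr 1.36 fz 5.0 R 65.0 C [0.5486 0.0624] t 35.63 g False
th 239.9 act 239.9 ft 2.15 fr 1.51 fz 5.1 R 65.1 C [0.5486 0.0624] t 35.96 g False
th 249.4 act 249.4 ft 1.82 fr 1.88 fz 3.8 R 65.1 C [0.5487 0.0625] t 36.28 g False
th 259.0 act 259.0 ft 1.61 fr 0.86 fz 4.0 R 65.1 C [0.5487 0.0625] t 36.60 g False
th 268.5 act 268.5 ft 2.14 fr 1.58 fz 4.2 R 65.1 C [0.5488 0.0626] t 36.92 g False
th 271.5 act 271.4 ft 3.24 fr 1.69 fz 3.8 R 65.0 C [0.5489 0.0626] t 37.19 g False
th 274.5 act 274.5 ft 3.62 fr 1.35 fz 4.4 R 65.0 C [0.549  0.0626] t 37.46 g False
th 278.0 act 278.1 ft 2.65 fr 1.04 fz 3.6 R 64.9 C [0.549  0.0627] t 37.73 g False
th 270.0 act 269.9 ft 0.29 fr -0.24 fz 3.3 R 64.8 C [0.549  0.0627] t 38.04 g False
th 262.0 act 261.7 ft 0.02 fr -0.27 fz 2.9 R 64.9 C [0.549  0.0627] t 38.36 g False
```

```bash
python3 - <<'E'
from cr import *
for th in np.linspace(262,169,10)[1:]: step(th,rate=.07,log=False)
for th in np.linspace(169,279,12)[1:]:
    g,ft,a=step(th,rate=.07)
    if ft>5:break
for th in np.arange(282.5,420,3.5):
    p0=S["th"]
    g,ft,a=step(th,rate=.025,guard=2.5)
    if g or ft>4.8: break
E
```

```text
th 179.0 act 178.9 ft -0.24 fr 0.36 fz 4.6 R 65.3 C [0.5488 0.0619] t 41.68 g False
th 189.0 act 188.4 ft 2.14 fr 1.90 fz 6.2 R 65.3 C [0.5488 0.062 ] t 42.01 g False
th 199.0 act 198.2 ft 2.12 fr 1.63 fz 5.6 R 65.3 C [0.5488 0.0621] t 42.33 g False
th 209.0 act 208.3 ft 2.30 fr 1.86 fz 6.0 R 65.2 C [0.5488 0.0622] t 42.66 g False
th 219.0 act 218.3 ft 2.03 fr 1.77 fz 4.8 R 65.1 C [0.5488 0.0623] t 42.98 g False
th 229.0 act 228.5 ft 1.48 fr 1.50 fz 4.9 R 65.0 C [0.5488 0.0624] t 43.31 g False
th 239.0 act 238.6 ft 2.03 fr 1.80 fz 4.3 R 65.0 C [0.5489 0.0624] t 43.63 g False
th 249.0 act 248.8 ft 1.99 fr 1.94 fz 4.2 R 64.9 C [0.5489 0.0625] t 43.96 g False
th 259.0 act 259.0 ft 1.33 fr 1.08 fz 4.3 R 64.9 C [0.549  0.0625] t 44.28 g False
th 269.0 act 269.0 ft 1.98 fr 0.72 fz 3.1 R 64.9 C [0.549  0.0626] t 44.61 g False
th 279.0 act 279.0 ft 1.55 fr 0.39 fz 2.7 R 65.0 C [0.549  0.0626] t 44.93 g False
th 282.5 act 282.3 ft 3.17 fr 1.20 fz 2.6 R 65.0 C [0.5491 0.0626] t 45.26 g False
th 286.0 act 286.1 ft 3.63 fr 0.34 fz 1.7 R 65.0 C [0.5491 0.0626] t 45.58 g False
th 289.5 act 289.7 f
[... 783 characters left out ...]
.5492 0.0626] t 48.83 g False
th 324.5 act 324.7 ft 3.01 fr 0.62 fz -0.1 R 65.1 C [0.5493 0.0626] t 49.16 g False
th 328.0 act 328.2 ft 2.65 fr 0.91 fz -0.3 R 65.1 C [0.5493 0.0625] t 49.48 g False
th 331.5 act 331.7 ft 3.39 fr 0.40 fz -0.7 R 65.0 C [0.5493 0.0625] t 49.81 g False
th 335.0 act 335.2 ft 3.27 fr 0.37 fz -0.6 R 65.1 C [0.5493 0.0625] t 50.13 g False
th 338.5 act 338.7 ft 2.78 fr 0.99 fz -0.6 R 65.1 C [0.5494 0.0625] t 50.46 g False
th 342.0 act 342.2 ft 2.72 fr 0.25 fz -0.6 R 65.0 C [0.5494 0.0625] t 50.78 g False
th 345.5 act 345.5 ft 4.54 fr 0.24 fz -1.0 R 65.0 C [0.5494 0.0625] t 51.11 g False
th 349.0 act 346.9 ft 4.38 fr 0.64 fz -0.9 R 65.0 C [0.5494 0.0624] t 51.33 g True
```

```bash
python3 - <<'E'
from cr import *
S["th"]=347.
for th in np.arange(347.5,352,.5):
    g,ft,a=step(th,rate=.01,adapt=0)
    if ft>6.0: break
E
```

```text
th 347.5 act 347.2 ft 4.71 fr -0.14 fz -0.9 R 65.0 C [0.5494 0.0624] t 51.60 g False
th 348.0 act 347.5 ft 6.20 fr 0.51 fz -0.8 R 65.0 C [0.5494 0.0624] t 51.87 g False
```

```bash
python3 - <<'E'
from cr import *
sleep(.05);x=info(1);print(x[1:3])
if x[1]<6.3:
    g,ft,a=step(348.25,rate=.01,adapt=0);x=info(1);print(x[1:3])
E
```

```text
(np.float64(5.946353684414913), 347.462497795368)
th 348.2 act 347.6 ft 6.33 fr -0.63 fz -0.9 R 65.0 C [0.5494 0.0624] t 52.20 g False
(np.float64(6.6455745359098835), 347.612230231556)
```

```bash
python3 - <<'E'
from cr import *
step(342,rate=.04);step(336,rate=.04)
th=336
for _ in range(7):
    th-=2
    g,ft,a=step(th,rate=.05)
    if ft<-2: break
print("engaged",a)
e=a+.7
for th in np.linspace(th,e-90,10)[1:]: g,ft,a=step(th,rate=.06)
print(sense()["t"])
E
```

```text
th 342.0 act 342.3 ft 0.30 fr 0.86 fz 0.5 R 65.0 C [0.5494 0.0624] t 52.56 g False
th 336.0 act 336.0 ft 0.24 fr 0.32 fz 1.1 R 64.9 C [0.5495 0.0624] t 52.89 g False
th 334.0 act 334.0 ft -0.16 fr -0.52 fz 0.3 R 64.8 C [0.5494 0.0624] t 53.16 g False
th 332.0 act 331.9 ft -0.49 fr 0.18 fz 0.8 R 64.9 C [0.5494 0.0624] t 53.42 g False
th 330.0 act 329.9 ft 0.39 fr -0.55 fz 0.1 R 64.9 C [0.5494 0.0624] t 53.69 g False
th 328.0 act 327.9 ft -0.01 fr -1.07 fz 0.5 R 64.9 C [0.5494 0.0625] t 53.96 g False
th 326.0 act 326.1 ft -1.69 fr -1.04 fz 0.1 R 65.0 C [0.5493 0.0625] t 54.23 g False
th 324.0 act 324.3 ft -3.03 fr -0.54 fz 0.7 R 65.0 C [0.5493 0.0625] t 54.49 g False
engaged 324.3190210369378
th 314.1 act 313.9 ft -2.07 fr -1.24 fz 1.3 R 65.0 C [0.5492 0.0625] t 54.84 g False
th 304.2 act 304.1 ft -2.19 fr -1.97 fz 1.9 R 65.0 C [0.5491 0.0625] t 55.19 g False
th 294.3 act 294.3 ft -1.89 fr -2.16 fz 1.8 R 65.0 C [0.549  0.0625] t 55.54 g False
th 284.5 act 284.5 ft -2.21 fr -2.59 fz 2.2 R 65.1 C [0.5489 0.0625] t 55.89 g False
th 274.6 act 274.7 ft -2.00 fr -2.41 fz 3.0 R 65.1 C [0.5488 0.0624] t 56.24 g False
th 264.7 act 264.8 ft -2.65 fr -2.51 fz 2.5 R 65.2 C [0.5487 0.0624] t 56.59 g False
th 254.8 act 254.9 ft -2.09 fr -1.84 fz 2.9 R 65.2 C [0.5486 0.0623] t 56.94 g False
th 244.9 act 245.0 ft -1.65 fr -1.65 fz 2.9 R 65.2 C [0.5486 0.0622] t 57.29 g False
th 235.0 act 235.1 ft -2.55 fr -0.37 fz 3.4 R 65.2 C [0.5486 0.0622] t 57.64 g False
57.6417
```

```bash
python3 - <<'E'
from cr import *
from h import *
step(236.,rate=.03,adapt=0)
q=np.array(sense()["joints"]);q[5]+=math.radians(55)
move_joints(q);s=sense();print(s["tcp_rot"],np.round(s["position"],4),np.round(s["ft_force"],1),s["t"])
open_gripper();s=sense();print(np.round(s["position"],4),np.round(s["ft_force"],1),s["gripper_width"],s["t"])
p=s["position"];line_to([p[0],p[1],p[2]+.09],rate=.15)
print(sense()["t"],sense()["ft_force"])
d=snapshot("side");cv2.imwrite("pics/l.png",d["image"][:,:]);cv2.imwrite("pics/l1.png",cv2.resize(d["image"][190:290,220:340],None,fx=6,fy=6,interpolation=cv2.INTER_CUBIC))
d=snapshot("top");cv2.imwrite("pics/l2.png",d["image"])
E
```

```text
th 236.0 act 236.0 ft -0.78 fr 0.17 fz 4.2 R 65.3 C [0.5486 0.0622] t 57.91 g False
[-3.13792364e+00 -6.01611772e-04 -4.70184836e-01] [0.5789 0.1199 0.0993] [ 0.3 -0.6  3.7] 58.825
[0.5791 0.1199 0.0995] [ 0.2 -0.3 -0.2] 0.9999546557728384 59.4833
60.2333 [-0.26854771 -0.3754724  -0.71474034]
```

View pics/l1.png

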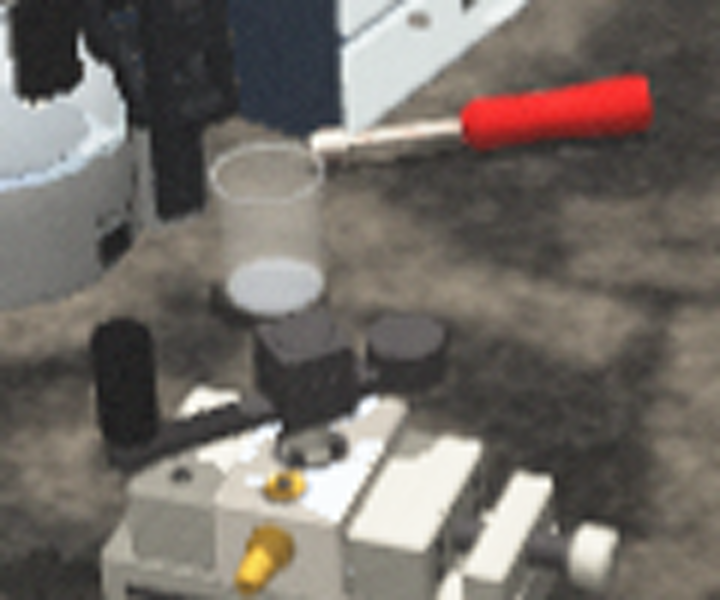

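View pics/l2.png

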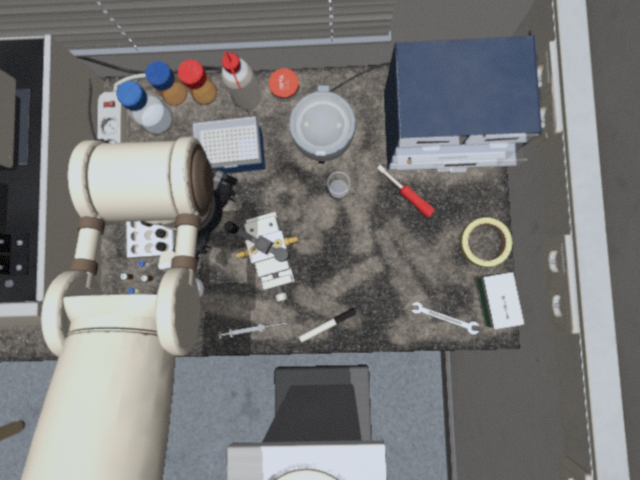

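```bash
python3 - <<'E'
from bench import *
from h import *
d=snapshot("top")
for u,v in ((264,243),(263,242),(232,227),(276,256),(272,253)):print(u,v,dep(d,u,v))
d=snapshot("side")
for u,v in ((270,245),(271,246),(287,246),(240,244)):print(u,v,dep(d,u,v))
print(sense()["t"]);hand_in()
E
```

```text
264 243 [0.55085212 0.05629352 0.11101443]
263 242 [0.55271072 0.0580176  0.11172025]
232 227 [0.5798685  0.11095936 0.13263845]
276 256 [0.52699397 0.03636106 0.09609695]
272 253 [0.53344427 0.04475891 0.08976159]
270 245 [0.54973253 0.06195452 0.10851956]
271 246 [0.54334513 0.06729651 0.11142811]
287 246 [0.52667009 0.03472788 0.09813331]
240 244 [0.58203028 0.117091   0.13190615]
60.4333
the job is handed in; nothing more can be done
```

The tap was worked in until it touched the bottom of the port and then eased back a quarter turn. The crank is still seated on it, and I handed the job in at about 60 s of the 72 s allowed.

- **Seating:** I lifted the crank by its hub and set it down square on the tap. It bottomed with the hub's underside at about 81.4 mm, against 81.5 mm expected. While checking that it was fully down I pressed with about 32 N at the wrist, then eased off before letting go.
- **Cranking:** Holding the revolving grip, I went half a turn forward and a quarter back, twice. The third forward run reached the bottom after about 0.94 turn of the tap, within the 0.79 to 0.99 given. The turning force rose from about 3 N to about 6.5 N, and I stopped there. The highest reading was 6.6 N, well under the 11 N limit.
- **Letting go:** I took up the play and backed the tap off 90°. Then I turned the hand so the jaws opened clear of the hub, let go and lifted away.

**Last checks:** Depth readings put the hub top at about 110–111 mm, the grip top at 132–133 mm and the counterweight at 96–98 mm. All are about what a seated, level crank should give. The last pictures show the nearby beaker, nut driver, pen, tape and spanner where they were and nothing touching the crank. The arm blocked the top camera's view of the other beaker, but nothing went near it.

**Disagreements:** The play at each reversal came out at about 18–21° of crank angle, against the stated 12° or so. I judged each quarter turn back from where the force was felt, so they may be a few degrees off. The side camera's tap position also differed from the top camera's by about 5 mm. I went by the top camera, and the crank seated there.

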